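# Put the little shelf back up on the pegboard

### The arm

A 7-joint arm with a two-finger parallel gripper is mounted at the origin on the work surface. World frame = base frame: x ahead of the robot, y to its left, z up, the work surface at z = 0. Lengths are in m, angles in rad, forces in N, time in s.
With the tool pointing down it reaches from about 0.425 to 0.925 m from the base axis. Payload 6.8 kg.
Tool frame: the origin (TCP) lies between the finger pads; the fingertips stand r.tips_ahead ahead of it and the grasp point (between the pads) lies 5 mm behind it (r.tips_ahead is the distance from the TCP to the fingertips, in m); z points along the fingers, y is the line along which they close (so a half turn about z gives the same grasp; the last joint's range is limited). The gripper opens to 85 mm and grips with 20 to 120 N. Pads are 22 mm wide; open, the fingers measure 114 mm over their backs; the gripper's body (76 mm by 85 mm) begins 54 mm behind the grasp point. The pads swing forward as they close: fully open they stand 13 mm farther back than shut.
Start: joints at [1.052, 0.477, 0.022, 1.555, -0.011, 1.109, -0.083], TCP at [0.27, -0.619, 0.245] pointing down, gripper open.
Joint ranges: [-2.96, 2.96], [-0.34, 2.1], [-1.41, 1.46], [0.24, 2.44], [-1.37, 4.51], [0.17, 1.92], [-2.96, 2.96]. Speed limits (rad/s): [2.39, 2.39, 3.14, 3.14, 3.14, 3.14, 3.14].

### API

Orientations are given as a rotation vector (axis times angle).
In Python, from bench import r gives the robot as it stands.
- The arm moves only by the tool move_arm, never from a script. Its argument "rows" is one flat list of numbers, 4 for each row, row after row: the shift along the tool's x, y, z in cm, then the turn about the tool's z in degrees. In form: [tx, ty, tz, twist, tx, ty, tz, twist, ...]. A call has 1 to 10 rows; each row is the pose to reach, as a shift and turn from the pose commanded when the call began, along the tool's axes at that moment; what a row does not reach only later rows make up. A row lasts 1/8 s, in which the tool goes at most 62.5 mm and 10.7 degrees, less where a joint would pass 70% of its speed; a pose out of reach is approached as far as the arm can. A call with a gripper value outside its range is refused whole. "fingers" is the opening, from 0 (shut) to 1 (fully open), set as the call begins (left out, the last holds). The fingers move at their own pace and stop on an object; "newtons" is the grip in N (left out, the last holds). Time passes only in rows, so rows that repeat a pose let the fingers close. It gives the time, the measured TCP pose, the force, the opening and the grip force at its end, in the units of the state.
- r.get_obs(): the state, without advancing time (a new reading comes with each control period).
- r.grab_frame(name): name is "scene" or "side" or "wrist"; returns the picture (420x560x3 uint8, blue, green, red); there is no depth.
- r.camera_params(name): a dict with "fx", "fy", "cx", "cy" (pixels), "world_from_camera" (4x4, takes a point from camera to world coordinates). Camera axes: x right, y down, z forward; pixel columns grow to the right and rows downward; lengths in m; the calibration is good to about 2 mm. A picture is of the moment at which its call begins: read the wrist's pose just before it. camera_params takes no time and is no camera call; for the wrist camera it gives the pose at the moment of the call.
- r.hand_in(): hands the job in; it is judged then, once.
The state is a dict: "clock": time; "joints": joint angles; "qvel": joint speeds; "tau": joint torques, N m; "tcp_pos": TCP position; "orientation": TCP orientation; "contact_force": force on the tool from outside, world axes, zero at the start; "moment": the same for the moment, N m; "grip_width": finger opening in m; "gripper_force": force on a finger pad.
Only numpy, scipy, OpenCV 4.12 (cv2) and the standard library are available. Lean on these libraries where they do the work, as an engineer would, in place of code of your own. Each camera call takes 0.05 s, during which the arm holds its last target. There are 200 camera calls.

### The job

The little shelf on the pegboard has come down because one of its two long pegs is out. Push the loose long peg, thin end first, into the hole at the other end of the upper row from the long peg that is still in place, until its shoulder is home against the board; then set the shelf across the two long pegs, level and centred on the board, lip up and to the front, back edge close against the board. Let go of everything, and leave the other things on the cabinet top where they are.

Things in the scene. Friction and masses are not known exactly. Their poses are not given: they have to be found in the camera images.
- pegboard: Plywood pegboard, fixed: panel 240 wide (y), 32 thick (x), z = 18 to 200 mm, upright on a foot 18 mm high (x = -75 to +55 mm). Origin on the cabinet top under the panel's middle. Pegs go in from the front face at x = -16 mm, which looks to -x. Six level through holes, 17.5 mm in diameter, 1.5 mm chamfer: y = -60, 0, +60 mm in an upper row (z = 155 mm) and a lower row (z = 85 mm).
- hole_a (a point): Centre of the mouth of the upper row's end hole at pegboard y = +60 mm, on the front face; axes as the pegboard's. It holds set_peg or is empty.
- hole_b (a point): The same for the upper row's other end hole, at pegboard y = -60 mm. Of hole_a and hole_b exactly one is empty; that is the one to fill.
- set_peg: The long peg still firmly in place in one end hole of the upper row (hole_a or hole_b, it varies). Same shape and frame as long_peg; stands 100 mm out from the front face, does not move. Origin on its axis 50 mm before the front face, x into the board.
- stub_peg: A short peg fixed in the lower row, right below the hole to be filled: 22 mm in diameter, standing 45 mm out from the front face. An aluminium carabiner hangs on it, within 32 mm of the face and 24 mm to either side. Origin on its axis 50 mm before the front face, x into the board.
- long_peg: Loose long peg, 30 g, lying down; may roll. Body 22 mm in diameter, 100 mm long; square shoulder; then a thin end 16 mm in diameter, 42 mm long, with a round nose. Origin on the axis at mid-body (z = 11 mm lying); x to the thin end: shoulder at +50 mm, nose at +92 mm, blunt end at -50 mm. Shoulder stops on the board, nose 10 mm out behind; let go it stays, drooping 3 to 4 degrees.
- peg_tip (a point): The nose of long_peg's thin end (long_peg x = +92 mm).
- spare_peg: Another loose peg, like long_peg but with a body only 45 mm long: too short for the shelf, leave it alone. Origin on its axis 50 mm from the shoulder (5 mm beyond its blunt end), x towards the thin end.
- shelf: Loose plywood shelf, about 110 g, lying flat, lip up: slab 190 long (y), 90 deep (x), 10 mm thick, with an upright lip 10 mm thick along its whole front edge, 28 mm above the slab (top at z = 38 mm). Origin: centre of the underside; z up; lip at x = -45 to -35 mm, back edge at +45 mm. The lip can be pinched from above. In place, its x points into the board.
- shelf_lip (a point): Middle of the lip's top edge (shelf x = -40 mm, z = 38 mm).
- shoehorn: Navy plastic shoehorn 180 mm long, 40 mm wide, 9 mm high, lying flat; leave alone. Origin under its middle, x towards the blade.
- spray_can: Capped spray can of shoe proofing, standing, 53 mm in diameter, 190 mm high; beside one end of the pegboard, easily knocked over; leave alone. Origin under its middle.
- tealight_holder: Empty white ceramic tealight holder, 64 mm in diameter, 42 mm high, beside the pegboard's other end; leave alone. Origin under its middle.

How it is judged:
By the outcome, as a careful person would: the job done as asked, in the order asked, and still so for the second after the job is handed in, with the robot touching nothing.
It also fails if it takes over 64 s, if anything falls off the work surface, if the arm or the gripper's body presses on something with over 40 N, if the wrist force passes 120 N, or if a joint passes its speed limit or range.

## Working session

There is one attempt and no reset: what is moved stays moved. The work goes in short steps, Python scripts to look and compute and a tool call to move; the robot and the scene stay as the last step left them, time stands still between calls to the robot, and variables do not carry over. Pictures are saved under pics/ and viewed, at most 10 in all, crops included, and the job is handed in when it is done.

Besides the shell and the picture viewer there is one more tool, called as name(argument=value, ...) on one line, values as JSON. move_arm: Moves the arm, as the interface text tells. Its arguments: {"type":"object","properties":{"rows":{"type":"array"},"fingers":{"type":"number"},"newtons":{"type":"number"}},"required":["rows"]}

```bash
mkdir -p pics; ls; python3 - <<'E'
from bench import r
import cv2,numpy as np
o=r.get_obs();print({k:np.round(v,3).tolist() for k,v in o.items()},r.tips_ahead)
for n in("scene","side"):
    cv2.imwrite(f"pics/{n}0.png",cv2.resize(r.grab_frame(n),(800,600),interpolation=cv2.INTER_CUBIC))
    p=r.camera_params(n);print(n,p['fx'],p['fy'],p['cx'],p['cy'],np.round(p['world_from_camera'],3).tolist())
E
```

```text
pics
{'clock': 0.0, 'joints': [1.052, 0.478, 0.022, 1.556, -0.011, 1.109, -0.083], 'qvel': [0.002, -0.001, -0.0, -0.001, -0.0, -0.001, 0.001], 'tau': [-0.001, -59.645, 1.608, -28.12, 0.013, 0.009, -0.0], 'tcp_pos': [0.269, -0.618, 0.244], 'orientation': [-3.074, -0.64, 0.001], 'contact_force': [-0.594, 0.505, 0.249], 'moment': [0.008, 0.055, -0.006], 'gripper_force': 0.0, 'grip_width': 0.085} 0.014
scene 451.0274338449782 451.0274338449782 274.09800553801176 205.90913236332338 [[-0.491, 0.736, -0.466, 1.045], [0.871, 0.418, -0.258, 0.298], [0.005, -0.533, -0.846, 0.997], [0.0, 0.0, 0.0, 1.0]]
side 469.15731179696934 469.15731179696934 276.1494729776549 213.06938919327453 [[-0.957, -0.162, 0.242, 0.311], [-0.291, 0.555, -0.779, 0.823], [-0.008, -0.816, -0.578, 0.688], [0.0, 0.0, 0.0, 1.0]]
```

View pics/scene0.png

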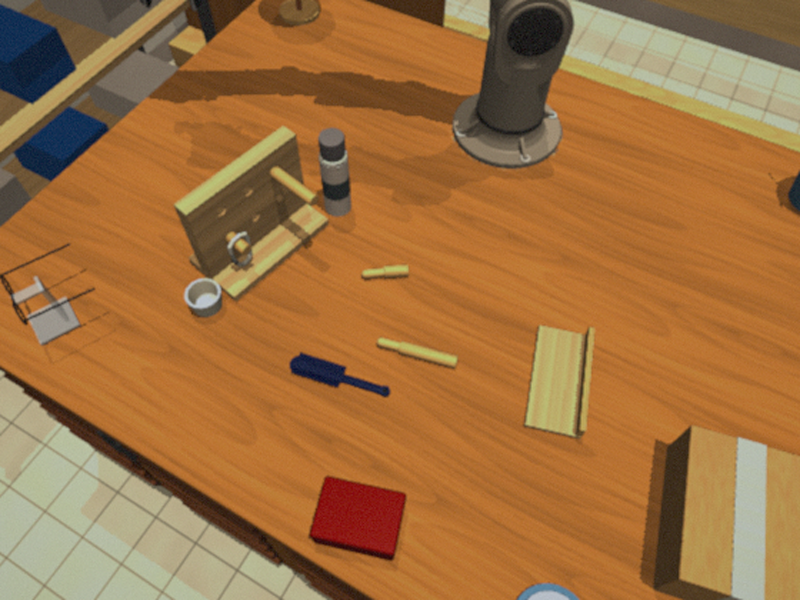

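View pics/side0.png

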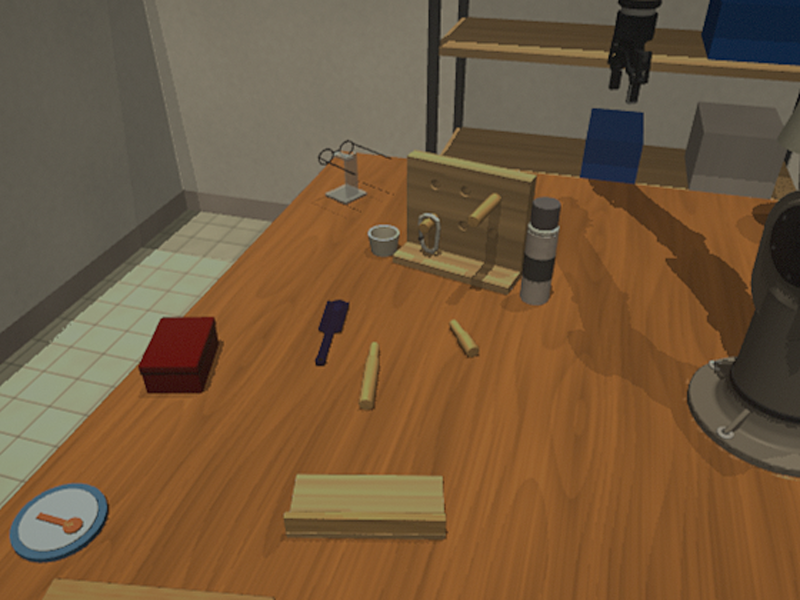

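Board faces +y; the set peg is at the spray-can end, so the empty hole is at the tealight end, above the stub. Next, enlarged crops with ticks for measuring.

```bash
cat > h.py <<'E'
from bench import r
import cv2,numpy as np
def crop(im,x0,y0,x1,y1,s):
    c=cv2.resize(im[y0:y1,x0:x1],None,fx=s,fy=s,interpolation=cv2.INTER_CUBIC)
    c=cv2.convertScaleAbs(c,alpha=1.5)
    for x in range((x0+9)//10*10,x1,10):
        X=int((x-x0+.5)*s); cv2.line(c,(X,0),(X,8),(255,255,0),1); cv2.putText(c,str(x),(X-9,17),0,.32,(255,255,0),1)
    for y in range((y0+9)//10*10,y1,10):
        Y=int((y-y0+.5)*s); cv2.line(c,(0,Y),(8,Y),(255,255,0),1); cv2.putText(c,str(y),(9,Y+4),0,.32,(255,255,0),1)
    return c
def proj(n,P):
    p=r.camera_params(n) if isinstance(n,str) else n; T=np.linalg.inv(p['world_from_camera'])
    q=np.atleast_2d(P)@T[:3,:3].T+T[:3,3]
    return np.c_[p['fx']*q[:,0]/q[:,2]+p['cx'],p['fy']*q[:,1]/q[:,2]+p['cy']]
def canvas(items):
    C=np.zeros((600,800,3),np.uint8)
    for x,y,c in items:
        h,w=c.shape[:2];h=min(h,600-y);w=min(w,800-x);C[y:y+h,x:x+w]=c[:h,:w]
    return C
E
python3 - <<'E'
from h import *
a=r.grab_frame("scene");b=r.grab_frame("side")
cv2.imwrite("pics/a.png",canvas([(0,0,crop(a,122,86,234,211,3.56)),(400,0,crop(b,272,102,384,214,3.56)),
 (0,455,crop(a,260,232,325,262,4.5)),(400,405,crop(b,196,328,316,382,3.3))]))
cv2.imwrite("pics/b.png",canvas([(0,0,crop(a,362,222,422,312,6)),(370,0,crop(b,245,232,280,292,8))]))
E
```

```text
(no output)
```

View pics/a.png

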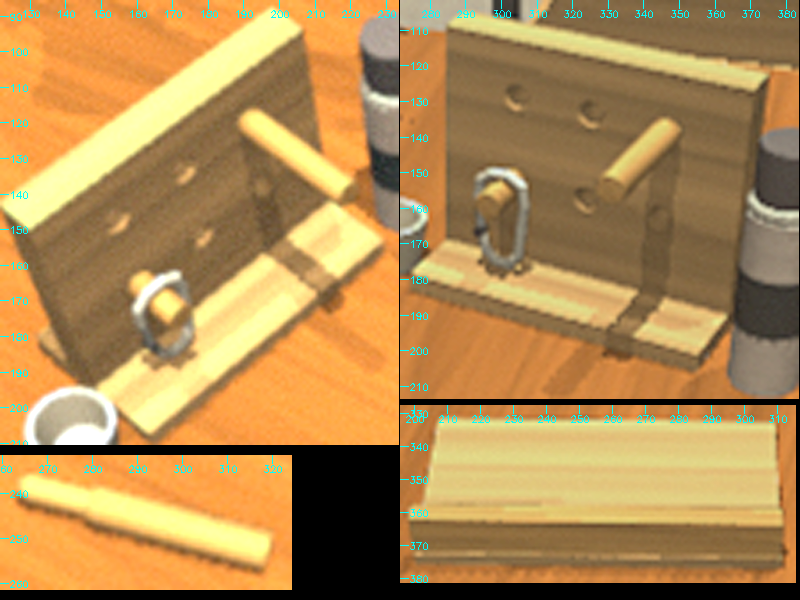

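View pics/b.png

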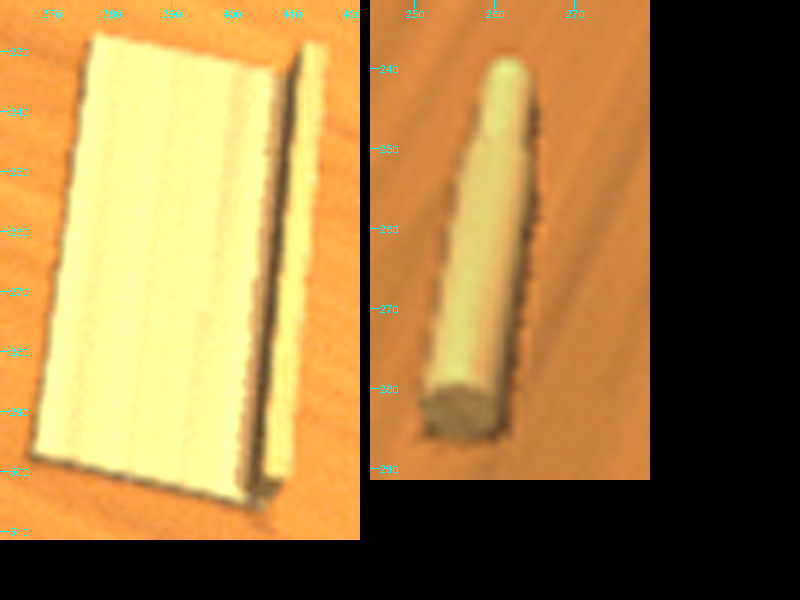

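```bash
cat > fit.py <<'E'
from h import *
from scipy.optimize import least_squares
cams={n:r.camera_params(n) for n in("scene","side")}
def fit(pts,x0,z=0):
    def res(v):
        c,s=np.cos(v[2]),np.sin(v[2]); out=[]
        for n,(X,Y,Z),uv in pts:
            X,Y,Z=X/1e3,Y/1e3,Z/1e3
            out.append(proj(cams[n],[v[0]+c*X-s*Y,v[1]+s*X+c*Y,z+Z])[0]-uv)
        return np.ravel(out)
    f=least_squares(res,x0,loss='soft_l1',x_scale=[.01,.01,.02]); return f.x,res(f.x).reshape(-1,2)
S,D="scene","side"
board=[(S,(-16,-120,200),(207.7,96.7)),(S,(-16,120,200),(128.5,150.1)),(S,(-75,120,18),(163.6,205.7)),(S,(-75,-120,18),(229.1,151.8)),
(S,(-16,60,155),(154.9,148.1)),(S,(-16,0,155),(173.5,134.7)),(S,(-16,0,85),(179.1,152.4)),(S,(-116,-60,155),(219.3,138.3)),
(D,(-16,120,200),(284.7,111.3)),(D,(-16,-120,200),(371.2,127.3)),(D,(-16,60,155),(304.1,129)),(D,(-16,0,155),(325.4,133.2)),(D,(-16,0,85),(324,157.4)),
(D,(-116,-60,155),(331.3,154.3)),(D,(-75,-120,18),(355.2,202.1)),(D,(-16,-60,85),(344.3,163.3))]
peg=[(S,(92,0,11),(263.9,238.8)),(S,(-50,0,11),(319.1,253.1)),(D,(92,0,11),(261.75,238.75)),(D,(-50,0,11),(256.1,282.9))]
shelf=[(S,(45,-95,10),(376.8,227)),(S,(45,95,10),(367,297.3)),(S,(-45,-95,38),(416,229)),(S,(-35,-95,38),(411.8,228.7)),(S,(-45,95,38),(409.8,301.5)),(S,(-35,95,38),(405.3,300.7)),
(D,(-45,95,38),(198.5,362.3)),(D,(-45,-95,38),(311.6,363.9)),(D,(45,95,10),(207,331.4)),(D,(45,-95,10),(309.4,332)),(D,(-45,-95,0),(311.6,376.6)),(D,(-45,95,0),(199.4,375.1))]
if __name__=="__main__":
    for nm,p,x0 in(("board",board,(.45,-.5,-1.5)),("peg",peg,(.5,-.2,-1.5)),("shelf",shelf,(.45,.2,-1.5))):
        x,e=fit(p,x0);print(nm,np.round(x,4),np.degrees(x[2]).round(2));print(e.round(1).tolist())
        for n in(S,D):
            print(n,fit([q for q in p if q[0]==n],x0)[0].round(4))
    o=r.get_obs();from scipy.spatial.transform import Rotation as R
    print(R.from_rotvec(o['orientation']).as_matrix().round(3))
E
python3 fit.py
```

```text
board [ 0.5149 -0.2916 -1.7878] -102.43
[[-0.3, -3.4], [1.9, -0.6], [0.2, 1.3], [1.0, 0.6], [0.3, -1.1], [0.6, -1.8], [-0.1, -1.4], [0.9, 1.6], [-0.5, -3.6], [-0.3, -1.2], [-0.0, -1.0], [-0.6, -0.5], [-0.5, -0.7], [-1.0, -0.2], [0.0, -1.9], [0.0, -1.4]]
scene [ 0.5173 -0.2916 -1.7867]
side [ 0.5127 -0.2859 -1.7887]
peg [ 0.5755  0.1102 -1.3344] -76.46
[[-0.3, -0.8], [0.6, -0.8], [-0.5, 0.8], [-0.7, -0.6]]
scene [ 0.5776  0.1109 -1.3397]
side [ 0.5743  0.1097 -1.332 ]
shelf [ 0.5063  0.3218 -1.2965] -74.28
[[0.4, -0.6], [0.5, -1.0], [0.4, -0.6], [0.5, -1.1], [0.4, -0.6], [0.3, -0.8], [-1.5, -0.8], [-0.1, -1.0], [-0.7, -1.0], [-0.4, -0.5], [-0.8, 0.4], [-0.1, 0.5]]
scene [ 0.5086  0.3216 -1.2956]
side [ 0.5051  0.3223 -1.2957]
[[ 0.917  0.399 -0.001]
 [ 0.399 -0.917  0.001]
 [-0.    -0.001 -1.   ]]
```

move_arm(rows=[0,0,-5,0,14,-13.5,-5,-20,28,-27,-5,-40,42,-40,-5,-60,57,-54.5,-5,-80,57,-54.5,-5,-80,57,-54.5,-5,-80,57,-54.5,-5,-80,57,-54.5,-5,-80,57,-54.5,-5,-80])

```text
clock: 1.45
tcp_pos: [0.4874, -0.0984, 0.2955]
orientation: [1.943, 2.468, -0.0]
contact_force: [1.1, -0.5, -0.5]
grip_width: 0.0856
gripper_force: 0.0
```

```bash
cat >> h.py <<'E'
from scipy.spatial.transform import Rotation as R
def go(x,y,z,yawdeg):
    o=r.get_obs();M=R.from_rotvec(o['orientation']).as_matrix();p=np.array(o['tcp_pos'])
    yaw=np.degrees(np.arctan2(M[1,0],M[0,0]))
    d=M.T@(np.array([x,y,z])-p)*100; t=-((yawdeg-yaw+180)%360-180)
    print("tcp",p.round(4),"yaw",yaw.round(2),"q",np.round(o['joints'],2)[[0,6]],"-> move cm",d.round(2),"twist",round(t,2),'F',np.round(o['contact_force'],1),'t',o['clock'])
E
python3 -c "
from h import *
go(.5755,.110,.25,103.5)"
```

```text
tcp [ 0.4874 -0.0984  0.2955] yaw 103.56 q [0.53 0.22] -> move cm [18.19 13.45  4.55] twist 0.06 F [ 1.1 -0.5 -0.5] t 1.45
```

move_arm(rows=[6,4.5,1.5,0,12,9,3,0,18.2,13.4,4.5,0,18.2,13.4,4.5,0,18.2,13.4,4.5,0,18.2,13.4,4.5,0])

```text
clock: 2.2
tcp_pos: [0.5745, 0.1074, 0.25]
orientation: [-1.945, -2.467, 0.002]
contact_force: [0.7, -0.3, 0.9]
grip_width: 0.0855
gripper_force: 0.0
```

```bash
python3 - <<'E'
from h import *
go(.5755,.110,.1,103.5)
print(np.round(r.get_obs()['joints'],2))
p=r.camera_params("wrist");im=r.grab_frame("wrist");T=p['world_from_camera']
print(p['fx'],T.round(3).tolist())
np.savez("w1.npz",im=im,T=T)
c,s=np.cos(-1.3344),np.sin(-1.3344)
for X in(-50,50,92):print(X,proj(p,[.5755+c*X/1e3,.1102+s*X/1e3,.011]))
cv2.imwrite("pics/w1.png",crop(im,0,0,560,420,1.42))
E
```

```text
tcp [0.5745 0.1074 0.25  ] yaw 103.51 q [ 0.17 -0.27] -> move cm [ 0.24  0.18 15.  ] twist 0.01 F [ 0.7 -0.3  0.9] t 2.2
[ 0.17  0.39 -0.59  1.74  0.24  1.09 -0.27]
321.61123737145675 [[0.973, 0.225, 0.06, 0.56], [0.233, -0.939, -0.254, 0.172], [-0.001, 0.261, -0.965, 0.379], [0.0, 0.0, 0.0, 1.0]]
-50 [[277.05035942 136.17801074]]
50 [[277.11316185 221.92640392]]
92 [[277.13706991 254.56969237]]
```

View pics/w1.png

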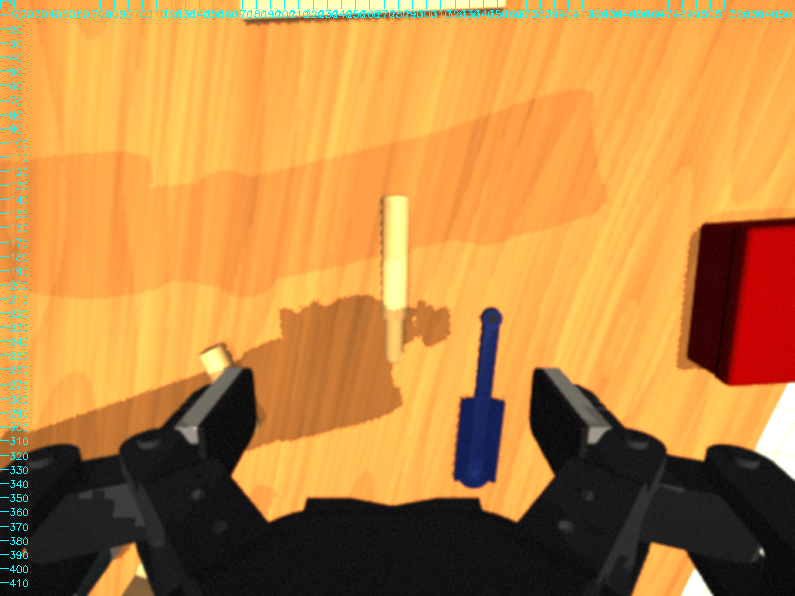

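move_arm(rows=[0.2,0.2,6,0,0.2,0.2,12,0,0.2,0.2,17,0,0.2,0.2,21,0,0.2,0.2,23,0,0.2,0.2,23.4,0,0.2,0.2,23.4,0])

```text
clock: 3.12
tcp_pos: [0.5772, 0.1106, 0.0176]
orientation: [1.944, 2.466, 0.002]
contact_force: [0.5, 0.5, 0.3]
grip_width: 0.0855
gripper_force: 0.0
```

move_arm(rows=[0,0,0,0,0,0,0,0,0,0,0,0,0,0,0,0,0,0,0,0,0,0,0,0,0,0,0,0], fingers=0.1, newtons=50)

```text
clock: 4.0
tcp_pos: [0.5764, 0.1107, 0.0168]
orientation: [1.944, 2.467, 0.0]
contact_force: [-1.7, -1.0, 6.2]
grip_width: 0.0201
gripper_force: 48.9
```

move_arm(rows=[0,0,-2,0,0,0,-7,0,0,0,-12,0,-3,-0.5,-14.4,0,-8,-1.2,-14.4,6,-14,-2.1,-14.4,13,-20,-3,-14.4,20,-24,-3.6,-14.4,26,-24,-3.6,-14.4,26,-24,-3.6,-14.4,26])

```text
clock: 5.25
tcp_pos: [0.5975, -0.1294, 0.1606]
orientation: [-2.447, -1.969, -0.002]
contact_force: [0.7, 0.3, -0.4]
grip_width: 0.02
gripper_force: 49.0
```

```bash
python3 - <<'E'
from h import *
go(.601,-.180,.161,77.6)
o=r.get_obs();p=np.array(o['tcp_pos']);d=np.array([np.cos(np.radians(-102.4)),np.sin(np.radians(-102.4)),0])
a=r.grab_frame("scene");b=r.grab_frame("side")
for n in("scene","side"):
    print(n,'nose,blunt,shoulder pred',proj(n,[p+d*.092-[0,0,.006],p-d*.05-[0,0,.006],p+d*.05-[0,0,.006]]).round(1).tolist())
cv2.imwrite("pics/c.png",canvas([(0,0,crop(a,140,115,220,215,4.9)),(400,0,crop(b,250,110,330,230,4.9))]))
E
```

```text
tcp [ 0.5975 -0.1294  0.1606] yaw 77.63 q [ 0.43 -0.31] -> move cm [-4.87  1.42 -0.04] twist 0.03 F [ 0.7  0.3 -0.4] t 5.25
scene nose,blunt,shoulder pred [[178.7, 158.6], [221.1, 192.0], [190.8, 168.2]]
side nose,blunt,shoulder pred [[297.0, 139.5], [268.9, 163.8], [289.2, 146.3]]
```

View pics/c.png

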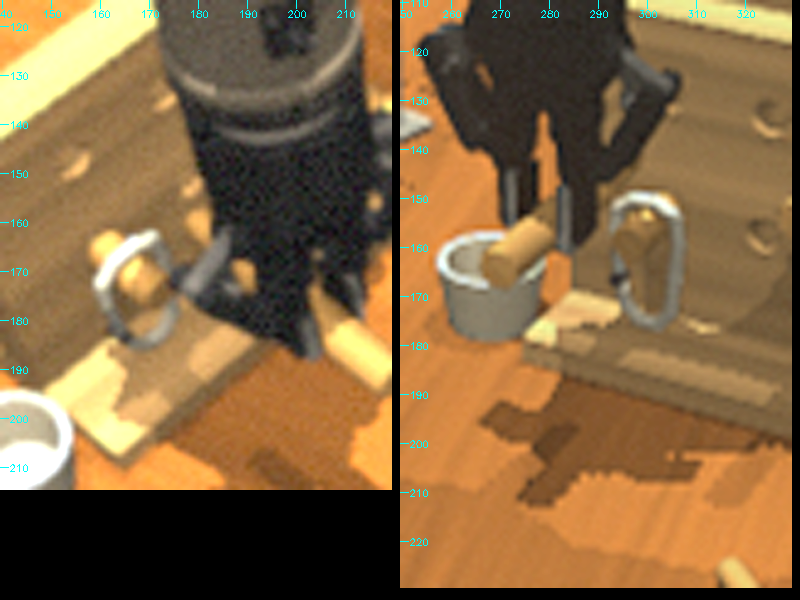

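move_arm(rows=[-1,1.4,0,0,-3,1.4,0,0,-5,1.4,0,0,-6,1.4,0,0,-6.4,1.4,0,0,-6.8,1.4,0,0,-7.2,1.4,0,0])

```text
clock: 6.22
tcp_pos: [0.5956, -0.2039, 0.1604]
orientation: [-2.448, -1.968, -0.001]
contact_force: [0.9, 1.6, 0.6]
grip_width: 0.0199
gripper_force: 48.9
```

```bash
python3 - <<'E'
from h import *
go(.5769+.05*.2153,-.2889+.05*.9765,.161,77.57)
o=r.get_obs();print(np.round(o['moment'],2))
E
```

```text
tcp [ 0.5956 -0.2039  0.1604] yaw 77.6 q [ 0.52 -0.19] -> move cm [-3.7   0.   -0.06] twist 0.03 F [0.9 1.6 0.6] t 6.225
[ 0.15 -0.22  0.03]
```

move_arm(rows=[-0.4,0,0,0,-0.8,0,0,0,-1.2,0,0,0,-1.2,0,0,0])

```text
clock: 6.72
tcp_pos: [0.5931, -0.2169, 0.1605]
orientation: [2.449, 1.966, 0.0]
contact_force: [3.0, -1.5, -0.3]
grip_width: 0.02
gripper_force: 48.9
```

move_arm(rows=[-0.4,0.05,0,0,-0.8,0.05,0,0,-1.2,0.05,0,0,-1.6,0.05,0,0,-1.6,0.05,0,0])

```text
clock: 7.35
tcp_pos: [0.5897, -0.2328, 0.1603]
orientation: [2.45, 1.966, -0.001]
contact_force: [2.6, -1.7, 1.0]
grip_width: 0.0203
gripper_force: 48.9
```

move_arm(rows=[-0.3,0.05,0,0,-0.5,0.05,0,0,-0.65,0.05,0,0,-0.65,0.05,0,0])

```text
clock: 7.85
tcp_pos: [0.5887, -0.2386, 0.1602]
orientation: [-2.45, -1.967, 0.001]
contact_force: [-0.6, -0.8, 0.2]
grip_width: 0.02
gripper_force: 48.9
```

move_arm(rows=[-0.1,0,0,0,-0.2,0,0,0,-0.3,0,0,0,-0.3,0,0,0])

```text
clock: 8.35
tcp_pos: [0.5885, -0.2398, 0.1602]
orientation: [-2.447, -1.968, -0.001]
contact_force: [1.6, 5.2, 0.7]
grip_width: 0.0202
gripper_force: 49.0
```

move_arm(rows=[-0.15,0,0,0,-0.3,0,0,0,-0.3,0,0,0,-0.3,0,0,0])

```text
clock: 8.85
tcp_pos: [0.5884, -0.2399, 0.1603]
orientation: [-2.444, -1.969, -0.005]
contact_force: [1.5, 10.9, 0.5]
grip_width: 0.0203
gripper_force: 49.1
```

```bash
python3 - <<'E'
from h import *
go(.5769+.05*.2153,-.2889+.05*.9765,.161,77.57)
a=r.grab_frame("scene");b=r.grab_frame("side")
cv2.imwrite("pics/d.png",canvas([(0,0,crop(a,130,115,220,215,4.4)),(400,0,crop(b,270,100,360,220,4.4))]))
E
```

```text
tcp [ 0.5884 -0.2399  0.1603] yaw 77.72 q [ 0.58 -0.12] -> move cm [-0.04 -0.07 -0.07] twist 0.15 F [ 1.5 10.9  0.5] t 8.85
```

View pics/d.png

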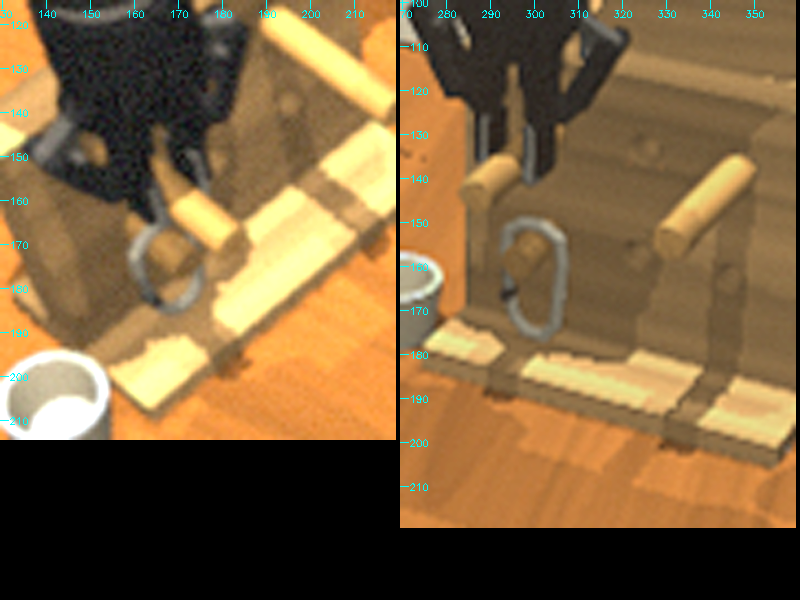

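move_arm(rows=[0.2,0,0,0,0.4,0,0,0,0.4,0,0,0])

```text
clock: 9.32
tcp_pos: [0.5886, -0.2398, 0.1603]
orientation: [-2.449, -1.967, -0.001]
contact_force: [1.0, 5.1, 0.4]
grip_width: 0.0202
gripper_force: 49.0
```

move_arm(rows=[0,0,0,0,0,0,0,0,0,0,0,0,0,0,0,0,0,0,-1,0,0,0,-4,0,0,0,-9,0,0,0,-12,0,0,0,-12,0], fingers=0.8)

```text
clock: 10.45
tcp_pos: [0.5902, -0.2406, 0.2842]
orientation: [2.445, 1.964, 0.005]
contact_force: [-0.7, -0.0, 0.3]
grip_width: 0.068
gripper_force: 0.0
```

```bash
python3 - <<'E'
from h import *
c,s=np.cos(-1.2965),np.sin(-1.2965)
go(.5063-.04*c,.3218-.04*s,.25,180-74.28)
print(.5063-.04*c,.3218-.04*s)
E
```

```text
tcp [ 0.5902 -0.2406  0.2842] yaw 77.53 q [ 0.6  -0.08] -> move cm [ 56.63 -22.24   3.23] twist -28.19 F [-0.7 -0.   0.3] t 10.45
0.49546521452162107 0.36030464158562586
```

move_arm(rows=[6,-2.2,0,0,12,-4.5,0,-3,18,-7,0,-6,24,-9.5,0,-10,30,-12,0,-14,36,-14,0,-18,42,-16.5,0,-22,48,-19,0,-26,54,-21,1,-28,56.6,-22.2,3,-28])

```text
clock: 11.7
tcp_pos: [0.4932, 0.3634, 0.2504]
orientation: [-1.898, -2.503, -0.003]
contact_force: [0.6, 0.1, 0.1]
grip_width: 0.0681
gripper_force: 0.0
```

move_arm(rows=[0,0,0,0,0,0,0,0])

```text
clock: 11.95
tcp_pos: [0.4939, 0.3595, 0.2496]
orientation: [1.901, 2.501, -0.003]
contact_force: [0.4, -0.8, -0.5]
grip_width: 0.0685
gripper_force: 0.0
```

```bash
python3 - <<'E'
from h import *
go(.4955,.3603,.045,105.72)
p=r.camera_params("wrist");im=r.grab_frame("wrist")
c,s=np.cos(-1.2965),np.sin(-1.2965)
for X,Y,Z in((-45,-95,38),(-35,-95,38),(-45,95,38),(-35,95,38),(45,-95,10),(45,95,10)):
    X,Y=X/1e3,Y/1e3;print((X,Y),proj(p,[.5063+c*X-s*Y,.3218+s*X+c*Y,Z/1e3]).round(1))
cv2.imwrite("pics/e.png",crop(im,60,0,460,300,2))
b=r.grab_frame("side");a=r.grab_frame("scene");np.savez("e.npz",a=a,b=b)
E
```

```text
tcp [0.4939 0.3595 0.2496] yaw 105.54 q [-0.2  -0.73] -> move cm [ 0.06  0.2  20.46] twist -0.18 F [ 0.4 -0.8 -0.5] t 11.95
(-0.045, -0.095) [[188.6 182.4]]
(-0.035, -0.095) [[189.3 191.6]]
(-0.045, 0.095) [[366.  181.8]]
(-0.035, 0.095) [[365.4 191. ]]
(0.045, -0.095) [[200.2 250.8]]
(0.045, 0.095) [[354.9 250.3]]
```

View pics/e.png

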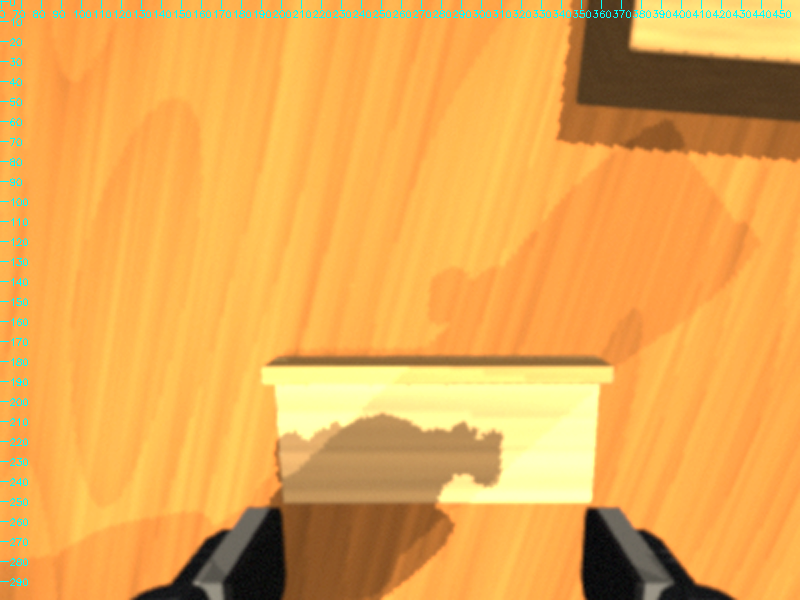

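move_arm(rows=[0.05,0.3,1,10,0.05,0.3,2,20,0.05,0.3,4,30,0.05,0.3,6,40,0.05,0.3,8,50,0.05,0.3,9,60,0.05,0.3,10,70,0.05,0.3,11,80,0.05,0.3,12,89.8,0.05,0.3,13,89.8], fingers=0.5)

```text
clock: 13.35
tcp_pos: [0.4975, 0.3608, 0.1206]
orientation: [3.112, 0.43, 0.002]
contact_force: [-0.1, 0.2, 0.3]
grip_width: 0.0428
gripper_force: 0.0
```

```bash
python3 - <<'E'
from h import *
go(.4965,.3606,.030,15.72)
E
```

```text
tcp [0.4975 0.3608 0.1206] yaw 15.73 q [-0.49 -2.21] -> move cm [-0.12 -0.02  9.06] twist 0.01 F [-0.1  0.2  0.3] t 13.35
```

move_arm(rows=[-0.1,0,4,0,-0.1,0,7,0,-0.1,0,8.5,0,-0.1,0,9,0,-0.1,0,9,0])

```text
clock: 13.98
tcp_pos: [0.4962, 0.3616, 0.0309]
orientation: [-3.111, -0.431, -0.001]
contact_force: [-0.2, 0.2, 0.5]
grip_width: 0.0424
gripper_force: 0.0
```

move_arm(rows=[0,0,0,0,0,0,0,0,0,0,0,0,0,0,0,0,0,0,0,0,0,0,0,0], fingers=0, newtons=70)

```text
clock: 14.72
tcp_pos: [0.4963, 0.3616, 0.0314]
orientation: [-3.112, -0.43, -0.002]
contact_force: [-0.6, -1.2, 7.0]
grip_width: 0.0082
gripper_force: 70.4
```

move_arm(rows=[0,0,-1,0,0,0,-4,0,0,0,-9,0,0,0,-14,0,0,1,-19,0,-0.5,4,-22,2,-2,9,-22,5,-3,14,-22,8,-4,20,-22,12,-5,26,-22,16])

```text
clock: 15.98
tcp_pos: [0.5178, 0.0958, 0.2508]
orientation: [-3.141, 0.01, -0.001]
contact_force: [0.1, -0.7, -1.5]
grip_width: 0.0085
gripper_force: 69.5
```

```bash
python3 - <<'E'
from h import *
go(.5404,-.1791,.255,-12.43)
E
```

```text
tcp [0.5178 0.0958 0.2508] yaw -0.35 q [-0.11 -1.94] -> move cm [ 2.43 27.47 -0.42] twist 12.08 F [ 0.1 -0.7 -1.5] t 15.975
```

move_arm(rows=[0.4,5,-0.4,2,0.8,10,-0.4,5,1.2,15,-0.4,8,1.6,20,-0.4,12.1,2.0,24,-0.4,12.1,2.4,26.5,-0.4,12.1,2.4,27.4,-0.4,12.1,2.4,27.4,-0.4,12.1,2.4,27.4,-0.4,12.1])

```text
clock: 17.1
tcp_pos: [0.5409, -0.1749, 0.2543]
orientation: [-3.123, 0.335, 0.0]
contact_force: [-0.8, 0.8, -1.0]
grip_width: 0.0085
gripper_force: 69.5
```

```bash
python3 - <<'E'
from h import *
go(.5385,-.1875,.197,-12.43)
a=r.grab_frame("scene");b=r.grab_frame("side")
C,S=np.cos(-1.7878),np.sin(-1.7878)
p=r.get_obs()['tcp_pos']
for n in("scene","side"):
  print(n,'corners front lip top +-95, front bottom',proj(n,[[p[0]-.005*C-S*y/1e3,p[1]-.005*S+C*y/1e3,p[2]-.031+z/1e3] for y,z in((95,38),(-95,38),(95,0),(-95,0))]).round(1).tolist())
cv2.imwrite("pics/f.png",canvas([(0,0,crop(a,130,85,250,215,3.3)),(400,0,crop(b,260,85,380,220,3.3))]))
E
```

```text
tcp [ 0.5409 -0.1749  0.2543] yaw -12.24 q [ 0.23 -1.59] -> move cm [0.04 1.29 5.73] twist 0.19 F [-0.8  0.8 -1. ] t 17.1
scene corners front lip top +-95, front bottom [[164.9, 151.0], [229.3, 102.0], [168.4, 162.2], [230.6, 113.9]]
side corners front lip top +-95, front bottom [[271.5, 101.0], [345.9, 116.5], [271.7, 116.0], [344.6, 132.3]]
```

View pics/f.png

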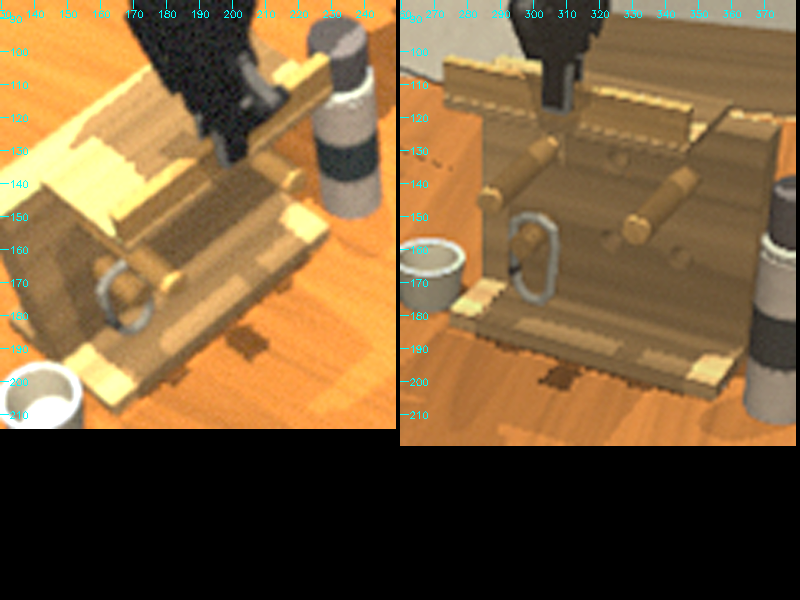

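move_arm(rows=[0,0.5,1,0.2,0,1.3,3,0.2,0,1.3,4.5,0.2,0,1.3,5.2,0.2,0,1.3,5.4,0.2,0,1.3,5.6,0.2,0,1.3,5.6,0.2])

```text
clock: 18.08
tcp_pos: [0.5383, -0.1893, 0.1986]
orientation: [3.123, -0.344, 0.001]
contact_force: [0.4, -0.4, -1.8]
grip_width: 0.0086
gripper_force: 69.5
```

move_arm(rows=[0,0.15,0,0,0,0.3,0,0,0,0.4,0,0,0,0.4,0,0])

```text
clock: 18.58
tcp_pos: [0.5372, -0.1932, 0.1984]
orientation: [-3.123, 0.344, -0.0]
contact_force: [0.3, -0.2, -0.1]
grip_width: 0.008
gripper_force: 69.6
```

move_arm(rows=[0,0.1,0,0,0,0.2,0,0,0,0.3,0,0,0,0.3,0,0])

```text
clock: 19.08
tcp_pos: [0.5369, -0.1936, 0.1984]
orientation: [-3.12, 0.34, 0.001]
contact_force: [-1.5, 7.0, 1.2]
grip_width: 0.0083
gripper_force: 69.8
```

move_arm(rows=[0,-0.2,0,0,0,-0.2,0.1,0,0,-0.2,0.2,0,0,-0.2,0.3,0,0,-0.2,0.3,0])

```text
clock: 19.7
tcp_pos: [0.5376, -0.1936, 0.1965]
orientation: [-3.122, 0.343, -0.002]
contact_force: [-1.0, 6.4, 8.3]
grip_width: 0.0083
gripper_force: 71.0
```

move_arm(rows=[0,0,-0.05,0,0,0,-0.1,0,0,0,-0.1,0])

```text
clock: 20.08
tcp_pos: [0.5375, -0.1937, 0.1968]
orientation: [-3.122, 0.343, -0.001]
contact_force: [-1.1, 6.2, 4.8]
grip_width: 0.0082
gripper_force: 70.4
```

move_arm(rows=[0,0,0,0,0,0,0,0,0,0,0,0,0,0,0,0,0,0,0,0], fingers=0.4)

```text
clock: 20.7
tcp_pos: [0.5369, -0.1943, 0.1963]
orientation: [3.123, -0.344, -0.0]
contact_force: [-0.5, -0.6, -0.0]
grip_width: 0.0342
gripper_force: 0.0
```

move_arm(rows=[0,0,-0.5,0,0,0,-2,0,0,0,-5,0,0,0,-10,0,0,0,-15,0,0,-5,-15,0,0,-10,-15,0,0,-16,-15,0,0,-22,-15,0,0,-22,-15,0])

```text
clock: 21.95
tcp_pos: [0.5851, 0.0273, 0.3474]
orientation: [-3.121, 0.328, -0.001]
contact_force: [-0.9, -0.8, -0.3]
grip_width: 0.034
gripper_force: 0.0
```

```bash
python3 - <<'E'
from h import *
a=r.grab_frame("scene");b=r.grab_frame("side");print(r.get_obs()['clock'])
cv2.imwrite("pics/g.png",canvas([(0,0,crop(a,125,85,245,215,3.3)),(400,0,crop(b,270,85,390,220,3.3))]))
C,S=np.cos(-1.7878),np.sin(-1.7878)
for n in("scene","side"):
  print(n,'pred front lip top +-95, front bottom, back slab top',proj(n,[[.5156+x*C-S*y,-.2914+x*S+C*y,.166+z] for x,y,z in((-.106,.095,.038),(-.106,-.095,.038),(-.106,.095,0),(-.106,-.095,0),(-.016,.095,.01),(-.016,-.095,.01))]).round(1).tolist())
E
```

```text
22.05
scene pred front lip top +-95, front bottom, back slab top [[164.6, 163.3], [225.7, 116.0], [167.9, 173.6], [227.1, 126.9], [141.5, 150.1], [201.2, 106.0]]
side pred front lip top +-95, front bottom, back slab top [[275.3, 120.7], [346.9, 136.9], [275.5, 134.7], [345.6, 151.6], [292.2, 118.0], [359.9, 133.0]]
```

View pics/g.png

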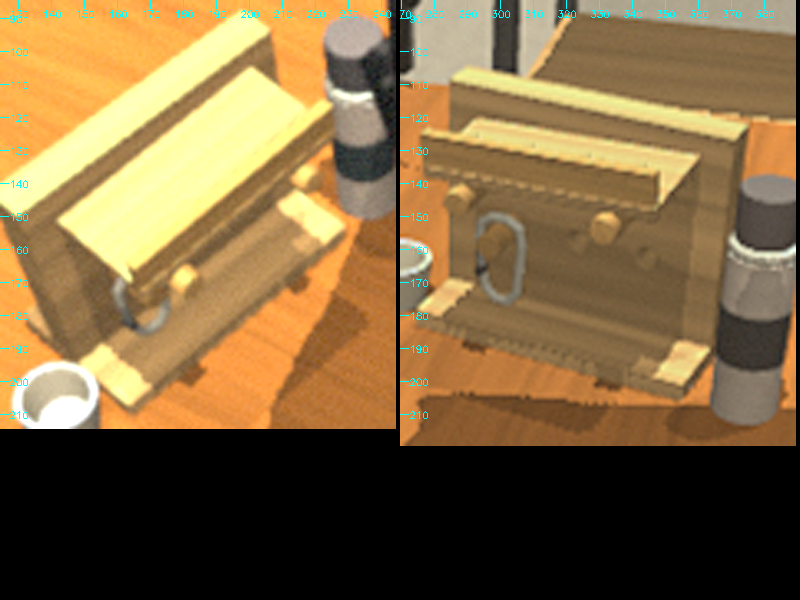

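```bash
python3 -c "
from bench import r
print(r.hand_in())"
```

```text
the job is handed in; nothing more can be done
None
```

I handed the job in at about 22 s: the long peg is in with its shoulder on the board, and the shelf is on both pegs, centred, lip to the front and back edge against the board; it sits about 3° lower at the front on the new peg's side because that peg droops, and in the pictures the can, tealight holder and carabiner stand as before.

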